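# Put the rinsed bearing driver set away

## Task

The bearing driver discs and the rinse beaker have come out of the parts washer in two stacks. Hang the beaker mouth-down on the free peg of the draining rack, all the way on so that its bottom rests on the peg's tip, and lay each disc flat, right down in the nest of its own size in the driver-set tray.

Things in the scene. Friction and masses are not known exactly. Their poses are not given: they have to be found in the camera images.
- disc36_centre (a point): Plain aluminium driver disc, 36 mm across, 18 mm thick, with a small dark hole in the middle of its top face; edges bevelled (2 mm at the foot; at the top 3 mm in over the last 5 mm). The point is its centre, half-way up; z is up along its axis. It starts on the 46 mm disc.
- disc46_centre (a point): Plain aluminium driver disc, 46 mm across, 18 mm thick, with a small dark hole in the middle of its top face; edges bevelled (2 mm at the foot; at the top 3 mm in over the last 5 mm). The point is its centre, half-way up; z is up along its axis. It starts on the 56 or the 66 mm disc, under the 36 mm disc.
- disc56_centre (a point): Plain aluminium driver disc, 56 mm across, 18 mm thick, with a small dark hole in the middle of its top face; edges bevelled (2 mm at the foot; at the top 3 mm in over the last 5 mm). The point is its centre, half-way up; z is up along its axis. It starts on the bench, lowest of a stack.
- disc66_centre (a point): Plain aluminium driver disc, 66 mm across, 18 mm thick, with a small dark hole in the middle of its top face; edges bevelled (2 mm at the foot; at the top 3 mm in over the last 5 mm). The point is its centre, half-way up; z is up along its axis. It starts on the bench, lowest of a stack.
- beaker_centre (a point): Steel rinse beaker, no handle, 65 mm tall, mouth-down at the start on the 56 or the 66 mm disc. Outside it is 44 mm across at the closed end, 50 mm at the mouth; wall 2.5 mm, bottom 3 mm thick. The point is its centre, half-way up; z points along its axis from mouth to closed end (up at the start).
- nest36: Grey square nest, 95 x 95 x 12 mm, one of four in the red tray (two by two, 97 mm apart, order varies). Its round recess in the middle, black-floored, is for the 36 mm disc: 40 mm across, 8 mm deep, mouth bevelled 4 mm wider a side. Origin: centre of its underside, 3 mm above the bench; the recess floor is 4 mm and the nest's top 12 mm above the origin. z up, x and y along the sides.
- nest46: Grey square nest, 95 x 95 x 12 mm, one of four in the red tray (two by two, 97 mm apart, order varies). Its round recess in the middle, black-floored, is for the 46 mm disc: 50 mm across, 8 mm deep, mouth bevelled 4 mm wider a side. Origin: centre of its underside, 3 mm above the bench; the recess floor is 4 mm and the nest's top 12 mm above the origin. z up, x and y along the sides.
- nest56: Grey square nest, 95 x 95 x 12 mm, one of four in the red tray (two by two, 97 mm apart, order varies). Its round recess in the middle, black-floored, is for the 56 mm disc: 60 mm across, 8 mm deep, mouth bevelled 4 mm wider a side. Origin: centre of its underside, 3 mm above the bench; the recess floor is 4 mm and the nest's top 12 mm above the origin. z up, x and y along the sides.
- nest66: Grey square nest, 95 x 95 x 12 mm, one of four in the red tray (two by two, 97 mm apart, order varies). Its round recess in the middle, black-floored, is for the 66 mm disc: 70 mm across, 8 mm deep, mouth bevelled 4 mm wider a side. Origin: centre of its underside, 3 mm above the bench; the recess floor is 4 mm and the nest's top 12 mm above the origin. z up, x and y along the sides.
- peg_tip (a point): Round end of the free draining peg, a steel rod 12 mm thick, on its axis, 148 mm above the bench. The frame is the rack's: z up, y along its low bar (57 mm up) to the other peg 110 mm away, where a fixed beaker hangs, 160 mm high at most. The peg rises 100 mm from the bar, leaning 25 degrees from vertical towards -x. Under it is a drip tray 150 x 240 x 20 mm.
Not all that is in view belongs to the job. What is shaped like the part that bears disc36_centre but orange or turquoise is not meant.

How it is judged:
By the outcome, as a careful person would: the job done as asked, in the order asked, and still so for the second after the job is handed in, with the robot touching nothing.
It also fails if it takes over 112 s, if anything falls off the work surface, if the arm or the gripper's body presses on something with over 40 N, if the wrist force passes 120 N, or if a joint passes its speed limit or range.

## Robot

A 7-joint arm with a two-finger parallel gripper is mounted at the origin on the work surface. World frame = base frame: x ahead of the robot, y to its left, z up, the work surface at z = 0. Lengths are in m, angles in rad, forces in N, time in s.
With the tool pointing down it reaches from about 0.35 to 0.9 m from the base axis. Payload 8.1 kg.
Tool frame: the origin (TCP) lies midway between the tips of the shut fingers; the grasp point (between the pads) lies 19 mm behind it; z points along the fingers, x is the direction in which the jaws open and shut, and the axes are right-handed (so a half turn about z gives the same grasp; the last joint's range is limited). The gripper opens to 92 mm and grips with 3 to 60 N. Pads are 19 mm wide; open, the fingers measure 130 mm over their backs; the gripper's body (75 mm by 190 mm) begins 47 mm behind the grasp point.
Start: joints at [-1.318, 0.434, 0.025, 1.573, -0.012, 1.134, -0.075], TCP at [0.218, 0.586, 0.227] pointing down, gripper open.
Joint ranges: [-2.62, 2.62], [-0.44, 2.09], [-1.27, 1.32], [0.08, 2.57], [-1.32, 4.46], [0.12, 2], [-2.74, 2.74]. Speed limits (rad/s): [2.22, 2.22, 3.01, 3.01, 3.14, 3.14, 3.14].

## Interface

Orientations are given as a rotation vector (axis times angle).
In Python, from cell import arm gives the robot as it stands. The module is installed in compiled form; this text tells all that it offers.
- The arm moves only by the tool play_rows, never from a script. Its argument "motion" is a list of rows, each a list of 7 numbers: the gripper's target within -1 to 1 (fully open at 1, half-way at 0, shut at -1), then the shift along the tool's x, y, z in mm, then the turn, a rotation vector about the tool's x, y, z in rad. In form: [[claw, tx, ty, tz, ax, ay, az], ...]. A call has 1 to 10 rows; each row is the pose to reach, as a shift and turn from the pose measured when the call began, along the tool's axes at that moment; what a row does not reach only later rows make up. A row lasts 1/10 s, in which the tool goes at most 50 mm and 8.59 degrees, less where a joint would pass 70% of its speed; a pose out of reach is approached as far as the arm can. A call with a gripper value outside its range is refused whole. The fingers move at their own pace and stop on an object; "force" is the grip in N (left out, the last holds). Time passes only in rows, so rows that repeat a pose let the fingers close. It gives the time, the measured TCP pose, the force and the opening at its end, in the units of the state.
- arm.observe(): the state, without advancing time (a new reading comes with each control period).
- arm.get_image(name): name is "side" or "top"; returns a dict with "img" (480x640x3 uint8, blue, green, red), "depth" (480x640 float32, m along the optical axis (not along the pixel's ray), 0 where there is no reading), "K" (3x3 intrinsics, pixels), "rvec" (rotation vector, rad) and "tvec" (3), from world to camera coordinates, as OpenCV has them. Camera axes: x right, y down, z forward; pixel columns grow to the right and rows downward; lengths in m; the calibration is good to about 2 mm. A picture is of the moment at which its call begins.
- arm.sign_off(): hands the job in, once; it reports no verdict.
Trained networks look in a picture, given as the dict that the camera call returned (one of the last four; its "shot" number tells which), for a name from the list of things; names that differ only in an ending like _2 or _b are one class to them, and where a whole thing is asked for, a point or a joint stands for the part that bears it (a point fixed in the world has none). Each returns a list of dicts, best first, with "score" (0 to 1); they miss things now and then, are a little off and sometimes report something else, mostly with a low value. They report only what shows in the picture. A call takes as long as a camera call. They do not tell look-alikes from the thing itself.
- arm.look_for(picture, query): "box" ([left, top, width, height] as shares, 0 to 1, of the picture: columns of its width, rows of its height, round what is visible of it).
The state is a dict: "clock": time; "joints": joint angles; "dq": joint speeds; "joint_efforts": joint torques, N m; "position": TCP position; "ee_rot": TCP orientation; "force": force on the tool from outside, world axes, zero at the start; "ft_torque": the same for the moment, N m; "width": opening from 0.0 (shut) to 1.0 (fully open).
Only numpy, scipy, OpenCV 4.12 (cv2) and the standard library are available. Lean on these libraries where they do the work, as an engineer would, in place of code of your own. Each camera call takes 0.05 s, during which the arm holds its last target. There are 200 camera calls.

## Working session

There is one attempt and no reset: what is moved stays moved. The work goes in short steps, Python scripts to look and compute and a tool call to move; the robot and the scene stay as the last step left them, time stands still between calls to the robot, and variables do not carry over. Pictures are saved under pics/ and viewed, on a budget of 14 in all, crops included, one or two more only if the job needs it, and the job is handed in when it is done.

Besides the shell and the picture viewer there is one more tool, called after "Call:" by a JSON object that holds its "api" and its "payload", one argument or row to a line. play_rows: Moves the arm, as the interface text tells. Its arguments: {"type":"object","properties":{"motion":{"type":"array"},"force":{"type":"number"}},"required":["motion"]}

```bash
mkdir -p pics
python3 - <<'E'
from cell import arm
import cv2,numpy as np
o=arm.observe();print(o)
for n in("side","top"):
    p=arm.get_image(n);cv2.imwrite(f"pics/{n}0.png",p["img"]);print(n,p["K"].tolist(),p["rvec"],p["tvec"])
    np.savez(f"{n}0.npz",**{k:p[k] for k in("img","depth","K","rvec","tvec")})
    for q in("disc36_centre","disc46_centre","disc56_centre","disc66_centre","beaker_centre","nest36","nest46","nest56","nest66","peg_tip"):
        print(q,[(round(d["score"],2),np.round(np.array(d["box"])*[640,480,640,480]).astype(int).tolist()) for d in arm.look_for(p,q)][:4])
E
```

```text
{'clock': 0.0, 'joints': array([-1.31758144,  0.43522095,  0.02497814,  1.57411109, -0.01161402,
        1.134009  , -0.07512866]), 'dq': array([ 0.00148032,  0.00044179,  0.00110824, -0.00046642, -0.00042857,
        0.00048262,  0.00012647]), 'joint_efforts': array([-2.48930399e-05, -6.67849016e+01,  9.85019803e-01, -3.14475310e+01,
       -6.05491502e-02,  4.26106586e-02,  1.59683386e-04]), 'position': array([0.21759191, 0.58534022, 0.22594089]), 'ee_rot': array([ 2.57876598e+00,  1.79252435e+00, -1.93906802e-03]), 'force': array([0.18276146, 0.89166363, 0.53344112]), 'ft_torque': array([ 0.07293138, -0.05900169,  0.0025905 ]), 'width': 1.0022774881817968}
side [[434.11638015073885, 0.0, 316.8962246949751], [0.0, 434.11638015073885, 242.45821328383278], [0.0, 0.0, 1.0]] [ 0.77653888 -2.43494912  1.2596817 ] [0.42132279 0.25568759 0.61101776]
disc36_centre [(0.78, [286, 342, 22, 19]), (0.72, [337, 283, 16, 17]), (0.7, [373, 272, 18, 23])]
disc46_centre [(0.51, [329, 290, 25, 17])]
disc56_centre [(0.66, [254, 255, 25, 13])]
disc66_centre [(0.66, [323, 298, 39, 21])]
beaker_centre [(
[... 817 characters left out ...]
 23, 20])]
disc46_centre [(0.46, [307, 273, 28, 24])]
disc56_centre [(0.42, [319, 174, 23, 13])]
disc66_centre [(0.61, [304, 269, 30, 33])]
beaker_centre [(0.9, [317, 150, 31, 34])]
nest36 [(0.87, [392, 164, 51, 52]), (0.68, [443, 219, 51, 50]), (0.68, [443, 167, 54, 50]), (0.55, [391, 214, 56, 53])]
nest46 [(0.87, [392, 164, 51, 52]), (0.68, [443, 219, 51, 50]), (0.68, [443, 167, 54, 50]), (0.55, [391, 214, 56, 53])]
nest56 [(0.87, [392, 164, 51, 52]), (0.68, [443, 219, 51, 50]), (0.68, [443, 167, 54, 50]), (0.55, [391, 214, 56, 53])]
nest66 [(0.87, [392, 164, 51, 52]), (0.68, [443, 219, 51, 50]), (0.68, [443, 167, 54, 50]), (0.55, [391, 214, 56, 53])]
peg_tip [(0.92, [129, 149, 147, 103])]
```

View pics/top0.png

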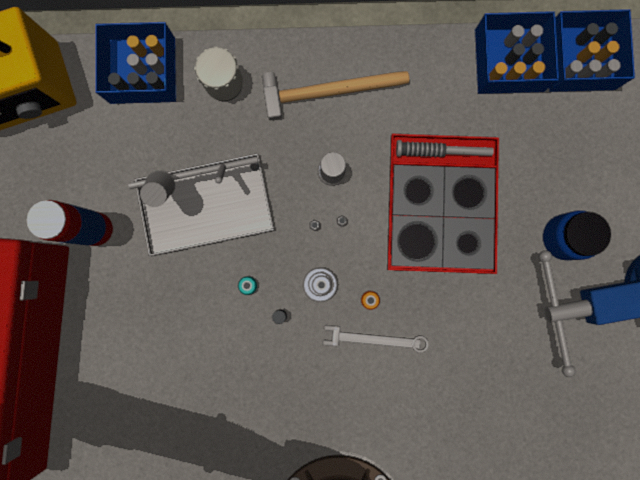

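View pics/side0.png

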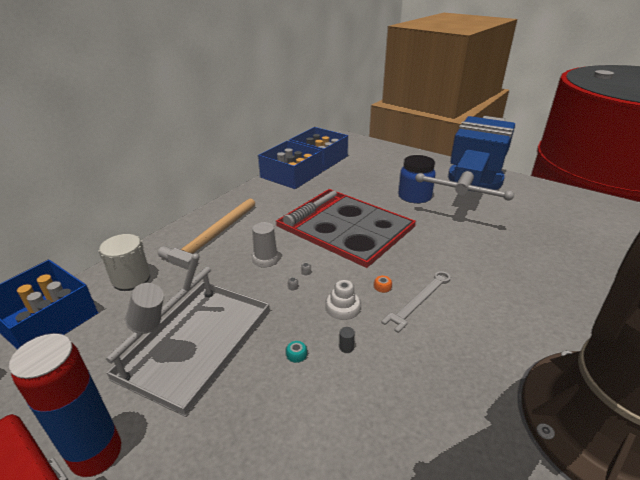

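The top view shows two stacks. The beaker is on the 56 disc at (332,167), and the 66/46/36 stack is at (321,284). The other candidates for disc36 are turquoise at (247,286) and orange at (370,300). Only the plain one on the stack at (321,284) fits. The free peg is near (221,172), and the fixed beaker hangs at (157,187).

```bash
cat > h.py <<'E'
import numpy as np,cv2
def cloud(p):
    R=cv2.Rodrigues(np.array(p["rvec"]))[0];t=np.array(p["tvec"]).ravel();K=np.array(p["K"]);d=p["depth"]
    v,u=np.indices(d.shape);c=np.stack([(u-K[0,2])/K[0,0]*d,(v-K[1,2])/K[1,1]*d,d],-1)
    w=(c-t)@R;w[d==0]=np.nan;return w
def proj(p,X):
    return cv2.projectPoints(np.atleast_2d(np.array(X,float)),p["rvec"],p["tvec"],p["K"],None)[0].reshape(-1,2)
def onplane(p,u,v,z):
    R=cv2.Rodrigues(np.array(p["rvec"]))[0];t=np.array(p["tvec"]).ravel();K=np.array(p["K"])
    r=R.T@np.linalg.inv(K)@[u,v,1];c=-R.T@t;return c+r*(z-c[2])/r[2]
E
python3 - <<'E'
from h import *
np.set_printoptions(precision=4,suppress=True)
T=dict(np.load("top0.npz"));S=dict(np.load("side0.npz"))
print("bases",proj(T,[[0,0,0],[.218,.586,.227]]),proj(S,[[0,0,0],[.218,.586,.227]]))
w={"T":cloud(T),"S":cloud(S)}
for n,p in(("T",T),("S",S)):
    c=onplane(p,*((332,167) if n=="T" else (264,228)),.083);d=onplane(p,*((321,284) if n=="T" else (344,285)),.054)
    print(n,"beaker",c,"stack",d)
    for ctr,zs in((c,[(.078,.09),(.025,.07),(.006,.016)]),(d,[(.051,.06),(.038,.048),(.033,.0375),(.02,.03),(.015,.0195)])):
        W=w[n].reshape(-1,3);m=np.hypot(*(W[:,:2]-ctr[:2]).T)<.05
        for a,b in zs:
            q=W[m&(W[:,2]>a)&(W[:,2]<b)]
            if len(q)>3:print(n,a,b,len(q),q.mean(0),q.min(0),q.max(0))
# nests: dark recess blobs in top; at z=.015
g=cv2.cvtColor(T["img"],cv2.COLOR_BGR2GRAY)
for b in([392,164,51,52],[443,219,51,50],[443,167,54,50],[391,214,56,53]):
    x,y,ww,h=b;s=g[y+4:y+h-4,x+4:x+ww-4];mm=(s<45).astype(np.uint8)
    k,l,st,ce=cv2.connectedComponentsWithStats(mm);i=1+st[1:,4].argmax()
    print(b,st[i],ce[i]+[x+4,y+4],onplane(T,*(ce[i]+[x+4,y+4]),.007),"dia",2*np.sqrt(st[i,4]/np.pi)/563*1.03)
# crops
f=lambda im,x0,y0,x1,y1,k:cv2.resize(im[y0:y1,x0:x1],None,fx=k,fy=k,interpolation=cv2.INTER_CUBIC)
a=f(T["img"],120,140,280,260,4);cv2.imwrite("pics/rackT.png",a)
b=f(S["img"],230,200,410,370,3);cv2.imwrite("pics/stackS.png",b)
E
```

```text
bases [[337.6504 521.1454]
 [-57.7194 448.1675]] [[616.238  424.1193]
 [ 98.1123 844.6588]]
T beaker [ 0.6502 -0.0066  0.083 ] stack [0.4415 0.0189 0.054 ]
T 0.078 0.09 469 [ 0.6559 -0.0073  0.0824] [ 0.634  -0.0284  0.078 ] [0.6782 0.0148 0.0874]
T 0.025 0.07 133 [ 0.6386 -0.0052  0.0481] [ 0.6316 -0.03    0.025 ] [0.6565 0.0169 0.0699]
T 0.006 0.016 64 [ 0.6439 -0.0011  0.0125] [ 0.6191 -0.033   0.0071] [0.6755 0.021  0.0159]
T 0.051 0.06 232 [0.4412 0.0198 0.0539] [0.4251 0.0026 0.0511] [0.4578 0.0371 0.0594]
T 0.038 0.048 19 [0.447  0.0225 0.0426] [0.4229 0.0024 0.0381] [0.4616 0.039  0.0479]
T 0.033 0.0375 105 [0.4441 0.0259 0.035 ] [0.4208 0.0003 0.033 ] [0.4635 0.0429 0.0375]
T 0.02 0.03 49 [0.4372 0.023  0.0222] [ 0.4128 -0.0055  0.02  ] [0.4708 0.0507 0.0298]
T 0.015 0.0195 303 [0.4409 0.0232 0.0173] [ 0.4089 -0.009   0.015 ] [0.4729 0.0529 0.0195]
S beaker [ 0.6536 -0.0051  0.083 ] stack [0.4426 0.0217 0.054 ]
S 0.078 0.09 232 [ 0.6574 -0.0039  0.0817] [ 0.6358 -0.027   0.078 ] [0.6817 0.0168 0.0844]
S 0.025 0.07 418 [0.647  0.0069 0.0478] [ 0.6338 -0.0195  0.0251] [0.6773 
[... 284 characters left out ...]
 0.0375 99 [0.4413 0.0344 0.0348] [0.4238 0.0111 0.0331] [0.4653 0.047  0.0375]
S 0.02 0.03 100 [0.4359 0.0379 0.0248] [0.4222 0.0152 0.0202] [0.4603 0.0469 0.0296]
S 0.015 0.0195 239 [0.4355 0.0354 0.0169] [ 0.4113 -0.0023  0.015 ] [0.4729 0.0567 0.0191]
[392, 164, 51, 52] [ 10  11  24  24 459] [417.4728 190.6449] [ 0.6141 -0.1709  0.007 ] dia 0.04422728010977019
[443, 219, 51, 50] [ 11  11  20  19 291] [467.1959 243.0172] [ 0.5109 -0.262   0.007 ] dia 0.035215218196605426
[443, 167, 54, 50] [  7   7  30  30 692] [468.2139 192.2962] [ 0.6082 -0.2682  0.007 ] dia 0.05430463967644609
[391, 214, 56, 53] [  4   6  36  35 939] [416.3972 241.1534] [ 0.5171 -0.1652  0.007 ] dia 0.06325817892553769
```

View pics/rackT.png

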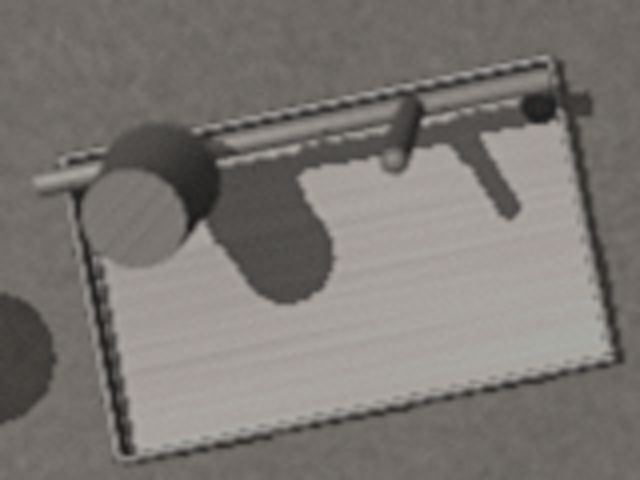

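View pics/stackS.png

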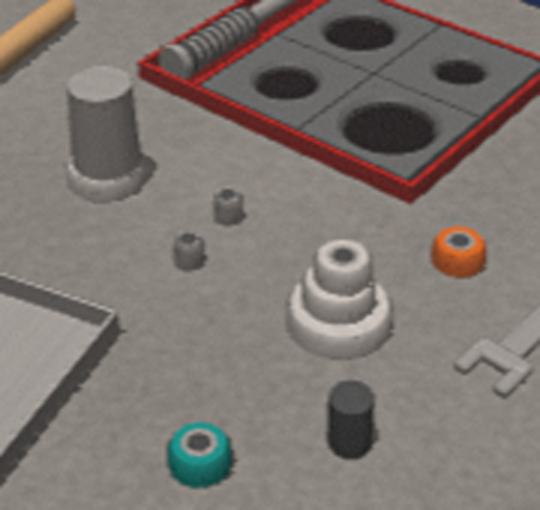

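```bash
cat >> h.py <<'E'
from scipy.spatial.transform import Rotation as Ro
def down(yaw,tilt=0):  # tilt: tool z leans outward (+tool x dir), deg
    c,s=np.cos(np.radians(yaw)),np.sin(np.radians(yaw))
    R=Ro.from_matrix(np.array([[c,s,0],[s,-c,0],[0,0,-1]]).T)
    return R*Ro.from_euler("y",tilt,degrees=True)
def plan(pos,R,cur=None):
    from cell import arm
    o=arm.observe();P,Q=(o["position"],Ro.from_rotvec(o["ee_rot"])) if cur is None else cur
    print("->",np.round(pos,4),"row",np.round(Q.inv().apply(np.array(pos)-P)*1000,1),np.round((Q.inv()*R).as_rotvec(),3))
E
python3 - <<'E'
from h import *
np.set_printoptions(precision=4,suppress=True)
T=dict(np.load("top0.npz"));S=dict(np.load("side0.npz"))
tip=onplane(T,218.2,180.8,.148);base=onplane(T,222,166.2,.057);print("tip",tip,"base",base,"lean",np.degrees(np.arctan2(*(tip-base)[[1,0]])))
a=onplane(T,120+215/4,140+150/4,.057);b=onplane(T,120+530/4,140+82/4,.057);print("bar yaw",np.degrees(np.arctan2(-(a-b)[0],(a-b)[1])))
print("tip in side",proj(S,[tip,base]))
W=cloud(S).reshape(-1,3);m=(np.hypot(*(W[:,:2]-tip[:2]).T)<.03)&(W[:,2]>.135)&(W[:,2]<.16);print("S near tip",m.sum(),W[m].mean(0),W[m].max(0))
W=cloud(T).reshape(-1,3);m=(np.hypot(*(W[:,:2]-tip[:2]).T)<.03)&(W[:,2]>.135)&(W[:,2]<.16);print("T near tip",m.sum(),W[m].mean(0),W[m].max(0))
print(down(0).as_matrix()@[0,0,1],down(0,25).as_matrix()@[0,0,1])
plan([.6565,-.0055,.2],down(0))
cv2.imwrite("pics/rackS.png",cv2.resize(S["img"][230:330,90:290],None,fx=4,fy=4,interpolation=cv2.INTER_CUBIC))
E
```

```text
tip [0.6199 0.1855 0.148 ] base [0.6621 0.1948 0.057 ] lean -167.51007738962218
bar yaw 10.765473260641738
tip in side [[198.2548 253.8765]
 [186.6442 289.606 ]]
S near tip 55 [0.6246 0.1903 0.1425] [0.6324 0.1951 0.1475]
T near tip 48 [0.6242 0.1864 0.1445] [0.6316 0.1917 0.1498]
[ 0.  0. -1.] [ 0.4226  0.     -0.9063]
-> [ 0.6565 -0.0055  0.2   ] row [-401.5  617.3   26.7] [-0.    -0.     1.215]
```

View pics/rackS.png

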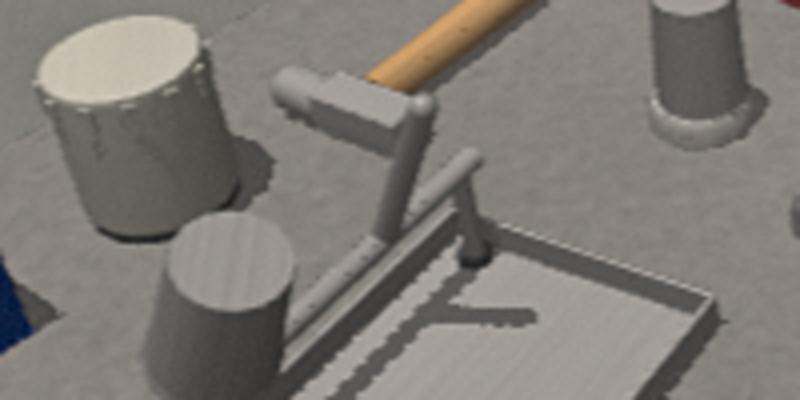

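The top and side views agree on the peg tip at about (0.619, 0.187, 0.148), with the peg leaning towards the robot. I'm moving above the beaker.

Call:
{"api": "play_rows", "payload": {
  "motion": [
    [1,-401,617,27,0,0,1.215],
    [1,-401,617,27,0,0,1.215],
    [1,-401,617,27,0,0,1.215],
    [1,-401,617,27,0,0,1.215],
    [1,-401,617,27,0,0,1.215],
    [1,-401,617,27,0,0,1.215],
    [1,-401,617,27,0,0,1.215],
    [1,-401,617,27,0,0,1.215],
    [1,-401,617,27,0,0,1.215],
    [1,-401,617,27,0,0,1.215]
  ],
  "force": 30
}}

```text
clock: 2.1
position: [0.5166, 0.1831, 0.2087]
ee_rot: [-3.141, 0.001, -0.001]
force: [1.6, 0.5, 0.5]
width: 1.003
```

Run:
```python
from h import *
plan([.6565,-.0055,.2],down(0))
```

```text
-> [ 0.6565 -0.0055  0.2   ] row [140.  188.6   8.7] [-0.    -0.001 -0.   ]
```

Call:
{"api": "play_rows", "payload": {
  "motion": [
    [1,140,188.6,9,0,0,0],
    [1,140,188.6,9,0,0,0],
    [1,140,188.6,9,0,0,0],
    [1,140,188.6,9,0,0,0],
    [1,140,188.6,9,0,0,0],
    [1,140,188.6,9,0,0,0],
    [1,140,188.6,60,0,0,0],
    [1,140,188.6,60,0,0,0]
  ]
}}

```text
clock: 2.9
position: [0.6528, -0.0046, 0.1435]
ee_rot: [-3.141, 0.0, 0.013]
force: [-1.0, 1.4, -1.0]
width: 1.0
```

Run:
```python
from h import *
from cell import arm
p=arm.get_image("top");q=arm.get_image("side")
cv2.imwrite("pics/b1.png",np.hstack([cv2.resize(p["img"][110:230,270:400],(520,480)),cv2.resize(q["img"][150:290,210:290],(275,480))]))
plan([.6565,-.0055,.048],down(0))
```

```text
-> [ 0.6565 -0.0055  0.048 ] row [  1.2   0.9 100.3] [-0.001  0.002  0.   ]
```

View pics/b1.png

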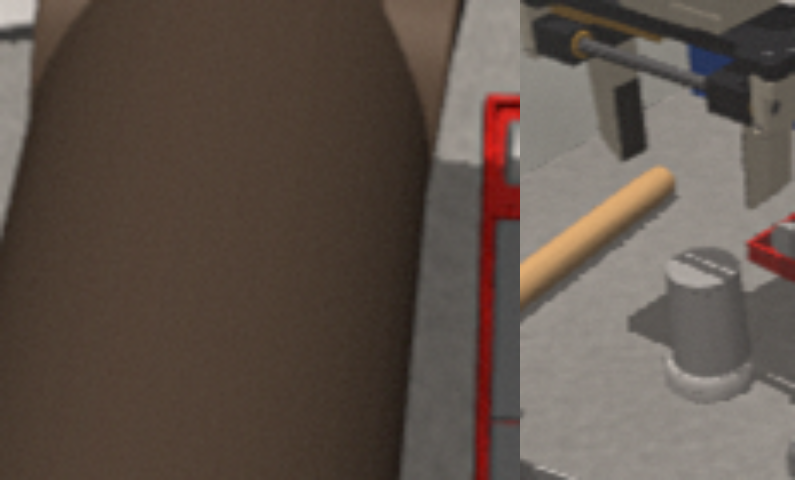

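The side view shows the open jaws straddling the beaker cleanly. I'm going down to grasp it.

Call:
{"api": "play_rows", "payload": {
  "motion": [
    [1,1,1,50,0,0,0],
    [1,1,1,100,0,0,0],
    [1,1,1,100,0,0,0],
    [1,1,1,100,0,0,0],
    [-1,1,1,100,0,0,0],
    [-1,1,1,100,0,0,0],
    [-1,1,1,100,0,0,0],
    [-1,1,1,100,0,0,0],
    [-1,1,1,100,0,0,0],
    [-1,1,1,100,0,0,0]
  ],
  "force": 25
}}

```text
clock: 4.0
position: [0.6564, -0.0056, 0.0485]
ee_rot: [-3.141, -0.001, 0.003]
force: [0.4, -0.9, 0.6]
width: 0.527
```

Call:
{"api": "play_rows", "payload": {
  "motion": [
    [-1,0,0,0,0,0,0],
    [-1,0,0,-40,0,0,0],
    [-1,0,0,-80,0,0,0],
    [-1,0,0,-120,0,0,0],
    [-1,0,0,-160,0,0,0],
    [-1,0,0,-200,0,0,0],
    [-1,0,0,-200,0,0,0]
  ]
}}

```text
clock: 4.7
position: [0.6595, -0.0064, 0.2545]
ee_rot: [-3.141, -0.0, -0.011]
force: [0.6, -0.9, -0.3]
width: 0.501
```

Run:
```python
from h import *
from cell import arm
o=arm.observe();print(o["position"],o["ee_rot"],o["width"],o["force"])
p=arm.get_image("side")
cv2.imwrite("pics/b2.png",cv2.resize(p["img"][60:300,150:390],(600,600)))
# beaker closed end is 35mm behind... assume end-centre inner face sits e=0.035-0.003 behind TCP along tool z
tip=np.array([.619,.187,.148]);R=down(11.5,25);z=R.as_matrix()[:,2]
print("axis",z)
for s in(-.11,0):
    plan(tip+z*(.032+s),R)
```

```text
[ 0.65947635 -0.00640335  0.25453063] [-3.14050558e+00 -1.60381128e-04 -1.11661834e-02] 0.5013448781770045 [ 0.550664   -0.86909429 -0.31915307]
axis [ 0.41413408  0.08425653 -0.90630779]
-> [0.5867 0.1804 0.2187] row [ -71.6 -186.5   32.6] [ 0.043  0.432 -0.197]
-> [0.6323 0.1897 0.119 ] row [ -26.3 -195.6  132.5] [ 0.043  0.432 -0.197]
```

View pics/b2.png

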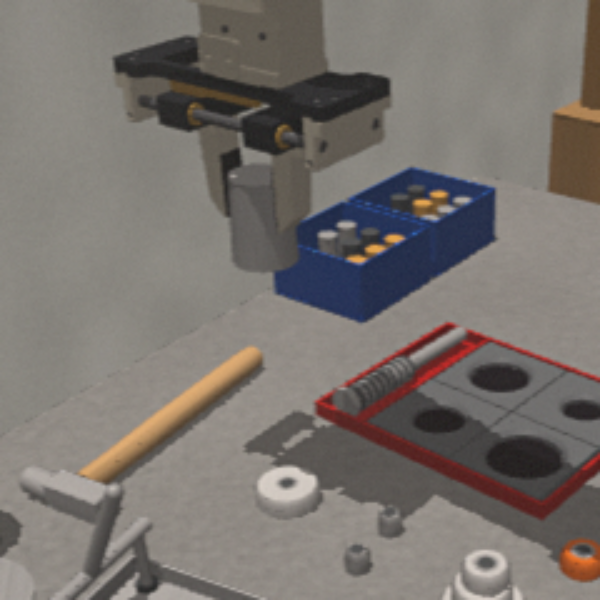

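The beaker is held upright and the 56 disc stayed on the bench. Next is the approach pose along the peg's axis.

Call:
{"api": "play_rows", "payload": {
  "motion": [
    [-1,-20,-40,0,0.01,0.1,-0.05],
    [-1,-40,-90,5,0.02,0.2,-0.1],
    [-1,-60,-140,15,0.03,0.32,-0.15],
    [-1,-72,-187,33,0.043,0.432,-0.197],
    [-1,-72,-187,33,0.043,0.432,-0.197],
    [-1,-72,-187,33,0.043,0.432,-0.197],
    [-1,-72,-187,33,0.043,0.432,-0.197],
    [-1,-72,-187,33,0.043,0.432,-0.197],
    [-1,-72,-187,33,0.043,0.432,-0.197]
  ]
}}

```text
clock: 5.65
position: [0.5879, 0.1792, 0.219]
ee_rot: [-3.011, -0.298, -0.67]
force: [0.3, -0.2, 0.4]
width: 0.504
```

Run:
```python
from h import *
from cell import arm
o=arm.observe();print(o["position"],o["ee_rot"],o["width"],o["force"])
p=arm.get_image("side")
im=p["img"].copy();tip=np.array([.619,.187,.148]);R=down(11.5,25);z=R.as_matrix()[:,2]
Q=Ro.from_rotvec(o["ee_rot"]).as_matrix()[:,2]
pr=proj(p,[tip+z*.1,tip-z*.12,o["position"]-Q*.06,o["position"]+Q*.03]);print(pr)
im=cv2.resize(im[100:340,80:380],(750,600));f=lambda a:tuple(((a-[80,100])*2.5).astype(int).tolist())
cv2.line(im,f(pr[0]),f(pr[1]),(0,0,255),1);cv2.line(im,f(pr[2]),f(pr[3]),(0,255,0),1)
cv2.imwrite("pics/b3.png",im)
plan(tip+z*.032,R)
```

```text
[0.58794263 0.17918529 0.21902395] [-3.01123614 -0.29761321 -0.66988822] 0.5044036239398114 [ 0.34607911 -0.1917517   0.3895256 ]
[[186.95154379 289.99792786]
 [214.18723732 201.96340998]
 [216.99409395 192.1549921 ]
 [203.98061078 234.17385081]]
-> [0.6323 0.1897 0.119 ] row [ -0.8  -1.4 109.9] [ 0.002 -0.001 -0.003]
```

View pics/b3.png

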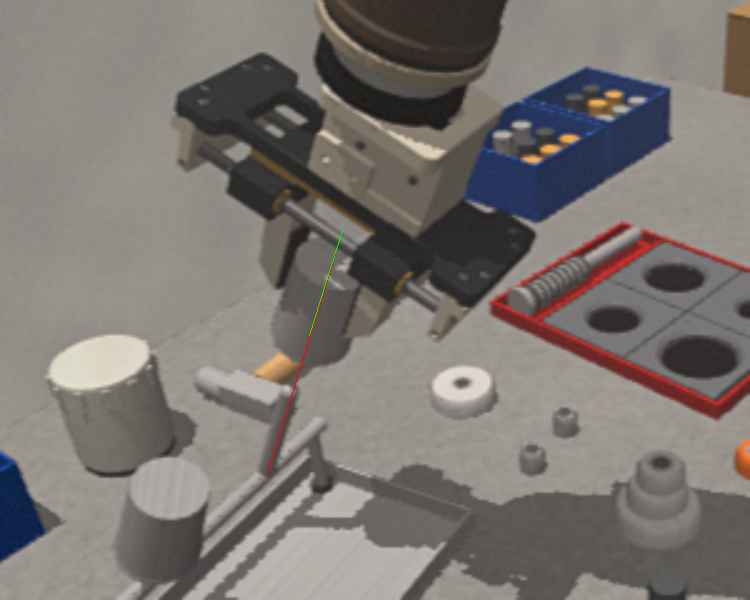

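The projected tool axis lines up with the peg to within a couple of mm. I'm sliding the beaker on.

Call:
{"api": "play_rows", "payload": {
  "motion": [
    [-1,-1,-1,20,0,0,0],
    [-1,-1,-1,40,0,0,0],
    [-1,-1,-1,60,0,0,0],
    [-1,-1,-1,80,0,0,0],
    [-1,-1,-1,92,0,0,0],
    [-1,-1,-1,100,0,0,0],
    [-1,-1,-1,103,0,0,0],
    [-1,-1,-1,103,0,0,0]
  ]
}}

```text
clock: 6.5
position: [0.6295, 0.1885, 0.1253]
ee_rot: [-3.011, -0.298, -0.67]
force: [-0.7, 0.1, -0.2]
width: 0.506
```

Call:
{"api": "play_rows", "payload": {
  "motion": [
    [-1,0,0,2,0,0,0],
    [-1,0,0,4,0,0,0],
    [-1,0,0,5,0,0,0],
    [-1,0,0,5,0,0,0]
  ]
}}

```text
clock: 6.9
position: [0.6316, 0.1891, 0.1208]
ee_rot: [-3.011, -0.298, -0.67]
force: [-0.5, -0.5, -0.2]
width: 0.509
```

Call:
{"api": "play_rows", "payload": {
  "motion": [
    [-1,0,0,1,0,0,0],
    [-1,0,0,2,0,0,0],
    [-1,0,0,3,0,0,0],
    [-1,0,0,3,0,0,0]
  ]
}}

```text
clock: 7.3
position: [0.6328, 0.1893, 0.1179]
ee_rot: [-3.011, -0.298, -0.669]
force: [0.0, 0.6, -0.8]
width: 0.509
```

Call:
{"api": "play_rows", "payload": {
  "motion": [
    [-1,0,0,1,0,0,0],
    [-1,0,0,2,0,0,0],
    [-1,0,0,3,0,0,0],
    [-1,0,0,3,0,0,0]
  ]
}}

```text
clock: 7.7
position: [0.6338, 0.1897, 0.1166]
ee_rot: [-3.01, -0.298, -0.67]
force: [-14.0, -2.6, 20.1]
width: 0.504
```

The beaker's bottom is on the tip, with about 24 N of contact force. I'm releasing and backing off along the axis.

Call:
{"api": "play_rows", "payload": {
  "motion": [
    [-1,0,0,-2,0,0,0],
    [0.8,0,0,-2,0,0,0],
    [0.8,0,0,-2,0,0,0],
    [0.8,0,0,-2,0,0,0],
    [0.8,0,0,-2,0,0,0],
    [0.8,0,0,-2,0,0,0]
  ]
}}

```text
clock: 8.3
position: [0.633, 0.1896, 0.1182]
ee_rot: [-3.01, -0.298, -0.67]
force: [-0.0, -0.2, -0.4]
width: 0.881
```

Call:
{"api": "play_rows", "payload": {
  "motion": [
    [0.8,0,0,-20,0,0,0],
    [0.8,0,0,-60,0,0,0],
    [0.8,0,0,-100,0,0,0],
    [0.8,0,0,-140,0,0,0],
    [0.8,0,0,-140,0,0,0]
  ]
}}

```text
clock: 8.8
position: [0.5756, 0.1782, 0.2499]
ee_rot: [-3.004, -0.296, -0.678]
force: [0.2, 0.1, 0.1]
width: 0.899
```

Run:
```python
from h import *
from cell import arm
p=arm.get_image("side")
cv2.imwrite("pics/b4.png",cv2.resize(p["img"][150:350,80:380],(750,500)))
plan([.442,.021,.15],down(0))
```

```text
-> [0.442 0.021 0.15 ] row [-187.8  128.5   18.7] [-0.047 -0.441  0.194]
```

View pics/b4.png

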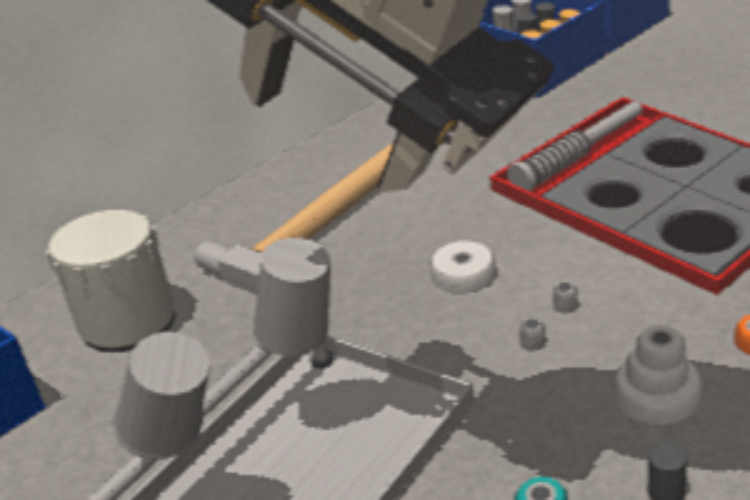

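The beaker hangs on the free peg at about (292,295) in the crop. Now I'm going above the disc stack.

Call:
{"api": "play_rows", "payload": {
  "motion": [
    [0.3,-40,25,0,-0.01,-0.1,0.04],
    [0.3,-80,50,0,-0.02,-0.2,0.09],
    [0.3,-120,80,5,-0.03,-0.3,0.14],
    [0.3,-160,110,10,-0.04,-0.4,0.18],
    [0.3,-188,128.5,19,-0.047,-0.441,0.194],
    [0.3,-188,128.5,19,-0.047,-0.441,0.194],
    [0.3,-188,128.5,19,-0.047,-0.441,0.194],
    [0.3,-188,128.5,19,-0.047,-0.441,0.194]
  ]
}}

```text
clock: 9.65
position: [0.4426, 0.0218, 0.1497]
ee_rot: [-3.142, -0.002, -0.001]
force: [-0.4, 0.1, -0.8]
width: 0.651
```

Run:
```python
from h import *
from cell import arm
plan([.442,.021,.042],down(0))
p=arm.get_image("side");o=arm.observe();print(o["position"],o["width"])
pr=proj(p,[o["position"],[.442,.021,.054]]);print(pr)
im=p["img"];
cv2.imwrite("pics/d1.png",cv2.resize(im[160:360,240:440],(600,600)))
```

```text
-> [0.442 0.021 0.042] row [ -0.6   0.8 107.7] [-0.    -0.001  0.001]
[0.44268766 0.02197554 0.14989166] 0.6482720112726241
[[345.33113701 241.25247901]
 [344.48815943 284.91602313]]
```

View pics/d1.png

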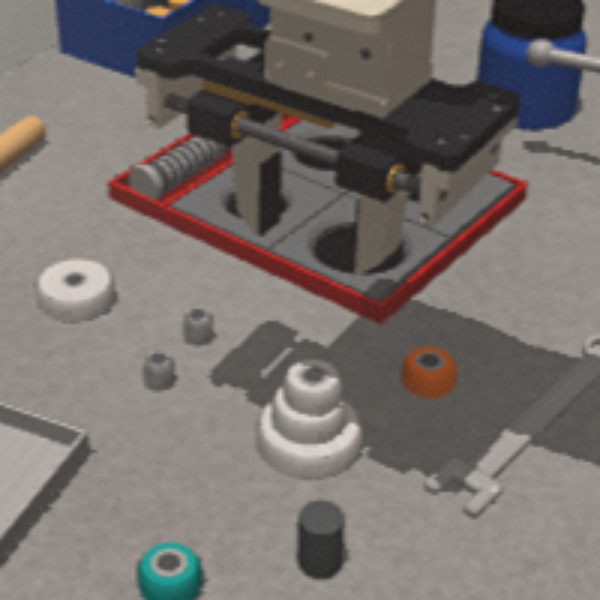

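The jaws straddle the plain 36 disc on the stack, whose top is at (313,373) in the crop. I'm grasping it 6 mm above its foot, clear of the 46 disc, and lifting.

Call:
{"api": "play_rows", "payload": {
  "motion": [
    [0.3,-0.5,1,45,0,0,0],
    [0.3,-0.5,1,85,0,0,0],
    [0.3,-0.5,1,107.5,0,0,0],
    [0.3,-0.5,1,107.5,0,0,0],
    [-1,-0.5,1,107.5,0,0,0],
    [-1,-0.5,1,107.5,0,0,0],
    [-1,-0.5,1,107.5,0,0,0],
    [-1,-0.5,1,107.5,0,0,0],
    [-1,-0.5,1,107.5,0,0,0]
  ],
  "force": 30
}}

```text
clock: 10.6
position: [0.4432, 0.0214, 0.0434]
ee_rot: [-3.14, -0.003, -0.005]
force: [-0.8, 0.6, 9.5]
width: 0.377
```

Call:
{"api": "play_rows", "payload": {
  "motion": [
    [-1,0,0,0,0,0,0],
    [-1,0,0,0,0,0,0],
    [-1,0,0,-30,0,0,0],
    [-1,0,0,-70,0,0,0],
    [-1,0,0,-100,0,0,0],
    [-1,0,0,-100,0,0,0]
  ]
}}

```text
clock: 11.2
position: [0.4451, 0.0214, 0.1467]
ee_rot: [-3.138, -0.003, -0.014]
force: [-0.0, 0.1, -0.4]
width: 0.371
```

Run:
```python
from h import *
from cell import arm
o=arm.observe();print(o["position"],o["width"]*92)
plan([.512,-.2605,.06],down(0))
```

```text
[0.44512356 0.02141721 0.14668673] 34.15780976590173
-> [ 0.512  -0.2605  0.06  ] row [ 65.6 282.3  86.4] [-0.003 -0.009  0.002]
```

The measured width of 34.2 mm is less than 36, and there was an upward force while closing. I'll check the grip in a picture.

Run:
```python
from h import *
from cell import arm
o=arm.observe();print(o["position"],o["width"]*92,o["force"])
p=arm.get_image("side");print(proj(p,[o["position"]]))
a=p["img"][200:270,305:385];b=p["img"][240:330,290:400]
cv2.imwrite("pics/d2.png",np.hstack([cv2.resize(a,(400,350),interpolation=cv2.INTER_CUBIC),cv2.resize(b,(400,350),interpolation=cv2.INTER_CUBIC)]))
```

```text
[0.44512356 0.02141721 0.14668673] 34.15780976590173 [-0.03669645  0.11223189 -0.3842429 ]
[[344.23169204 242.18836593]]
```

View pics/d2.png

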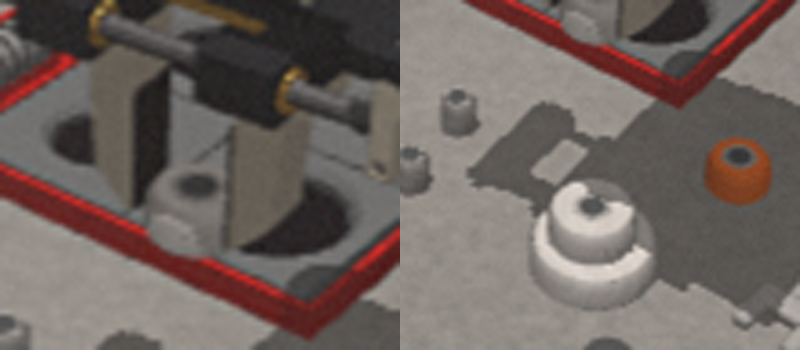

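Run:
```python
from h import *
from cell import arm
np.set_printoptions(precision=4,suppress=True)
P=[arm.get_image("side") for _ in range(4)];p=P[0];o=arm.observe();tcp=o["position"]
D=np.array([q["depth"] for q in P]);D[D==0]=np.nan;p=dict(p);p["depth"]=np.nan_to_num(np.nanmedian(D,0))
W=cloud(p)[225:255,330:360].reshape(-1,3)-tcp
m=(abs(W)<.03).all(1);W=W[m]
for a,b in((-.02,-.012),(-.012,-.006),(-.006,0),(0,.004),(.004,.008),(.008,.012),(.012,.016),(.016,.025)):
    q=W[(W[:,2]>a)&(W[:,2]<=b)]
    if len(q):print(a,b,len(q),q.mean(0),q.min(0),q.max(0))
# Colour-lit top: fit plane to points with z>.004 and |x|<.015
```

```text
-0.012 -0.006 4 [-0.0071  0.0126 -0.0064] [-0.0097  0.0112 -0.007 ] [-0.0036  0.014  -0.0061]
-0.006 0 40 [-0.0024  0.0143 -0.0028] [-0.013   0.0073 -0.0059] [ 0.0127  0.0174 -0.0002]
0 0.004 46 [0.0018 0.013  0.0021] [-0.0183  0.0064  0.    ] [0.0243 0.0181 0.004 ]
0.004 0.008 65 [0.     0.0125 0.0063] [-0.023   0.0048  0.0042] [0.0241 0.0175 0.0079]
0.008 0.012 181 [0.003  0.0038 0.0103] [-0.0279 -0.0147  0.0081] [0.0245 0.0157 0.0119]
0.012 0.016 33 [-0.0006  0.0081  0.0141] [-0.0299 -0.0054  0.0121] [0.0245 0.012  0.0157]
0.016 0.025 77 [0.0004 0.0079 0.0206] [-0.0298 -0.0068  0.0161] [0.0248 0.0122 0.025 ]
```

The depth data show the disc level in the grip, from 7 mm below to 11 mm above the tips. I'm carrying it to nest36, the smallest recess.

Call:
{"api": "play_rows", "payload": {
  "motion": [
    [-1,10,45,15,0,-0.009,0],
    [-1,20,90,30,0,-0.009,0],
    [-1,32,140,40,0,-0.009,0],
    [-1,44,190,50,0,-0.009,0],
    [-1,55,240,70,0,-0.009,0],
    [-1,65.6,282,86,0,-0.009,0],
    [-1,65.6,282,86,0,-0.009,0],
    [-1,65.6,282,86,0,-0.009,0],
    [-1,65.6,282,86,0,-0.009,0]
  ]
}}

```text
clock: 12.35
position: [0.5075, -0.2595, 0.0554]
ee_rot: [-3.14, -0.003, 0.016]
force: [0.1, 1.2, -1.4]
width: 0.377
```

Run:
```python
from h import *
from cell import arm
o=arm.observe();print(o["position"],o["width"]*92)
p=arm.get_image("side")
# tray recess centres at nest top, seen in the side view: grid model check by drawing
im=p["img"].copy()
th=np.linspace(0,2*np.pi,60)
for c,r in(((.512,-.2605),24),((.615,-.1695),29),((.609,-.267),34),((.518,-.164),39)):
    q=proj(p,np.c_[c[0]+r/1e3*np.cos(th),c[1]+r/1e3*np.sin(th),np.full(60,.015)])
    q=((q-[290,180])*5.5).astype(np.int32);
    if r==24: im=cv2.resize(im[180:280,290:430],None,fx=5.5,fy=5.5,interpolation=cv2.INTER_CUBIC)
    cv2.polylines(im,[q],True,(0,255,0),1)
cv2.imwrite("pics/n1.png",im)
plan([.512,-.2605,.0155],down(0))
```

```text
[ 0.50754729 -0.25945732  0.05537041] 34.7185815770952
-> [ 0.512  -0.2605  0.0155] row [ 4.4  1.7 40.3] [-0.002  0.009  0.003]
```

View pics/n1.png

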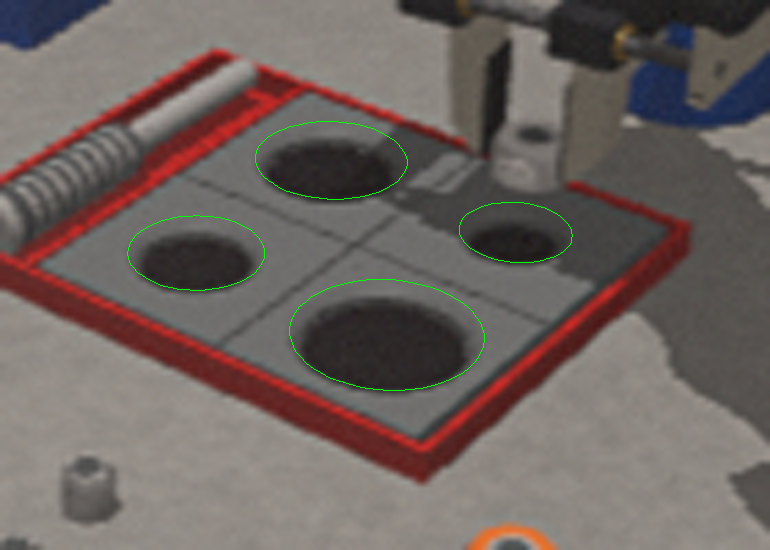

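The recess model fits the picture well. I'm lowering the disc into nest36.

Call:
{"api": "play_rows", "payload": {
  "motion": [
    [-1,4.5,1.5,5,0,0.009,0],
    [-1,4.5,1.5,5,0,0.009,0],
    [-1,4.5,1.5,20,0,0.009,0],
    [-1,4.5,1.5,30,0,0.009,0],
    [-1,4.5,1.5,36,0,0.009,0],
    [-1,4.5,1.5,39,0,0.009,0],
    [-1,4.5,1.5,39,0,0.009,0],
    [-1,4.5,1.5,39,0,0.009,0]
  ]
}}

```text
clock: 13.2
position: [0.5122, -0.2605, 0.0169]
ee_rot: [-3.14, -0.005, -0.0]
force: [0.3, 0.2, 0.1]
width: 0.379
```

Call:
{"api": "play_rows", "payload": {
  "motion": [
    [0.1,0,0,0.5,0,0,0],
    [0.1,0,0,0.5,0,0,0],
    [0.1,0,0,0.5,0,0,0],
    [0.1,0,0,0.5,0,0,0],
    [0.1,0,0,-30,0,0,0],
    [0.1,0,0,-70,0,0,0],
    [0.1,0,0,-100,0,0,0],
    [0.1,0,0,-100,0,0,0]
  ]
}}

```text
clock: 14.0
position: [0.5144, -0.2622, 0.121]
ee_rot: [3.141, 0.004, 0.01]
force: [0.3, -0.7, -0.3]
width: 0.549
```

```bash
cat >> h.py <<'E'
def chk(c,n=4,R=.03,zlo=.0):
    from cell import arm
    P=[arm.get_image("side") for _ in range(n)];D=np.array([q["depth"] for q in P]);D[D==0]=np.nan
    p=dict(P[0]);p["depth"]=np.nan_to_num(np.nanmedian(D,0));W=cloud(p).reshape(-1,3)
    for cc,r in c:
        q=W[np.hypot(*(W[:,:2]-cc).T)<r-.005];q=q[(q[:,2]>zlo)&(q[:,2]<.06)]
        A=np.c_[q[:,:2]-cc,np.ones(len(q))]
        for _ in range(3):
            s=np.linalg.lstsq(A,q[:,2],rcond=None)[0];k=abs(A@s-q[:,2])<.003;A,q=A[k],q[k]
        print("disc",cc,"n",len(q),"z",round(s[2],4),"tilt",np.round(s[:2],3),"mean",q.mean(0).round(4))
    return P[0]
E
python3 - <<'E'
from h import *
from cell import arm
p=chk([((.512,-.2605),.018),((.442,.021),.023),((.6565,-.0055),.025)],zlo=.012)
plan([.442,.021,.10],down(0))
E
```

```text
disc (0.512, -0.2605) n 52 z 0.0236 tilt [ 0.03 -0.  ] mean [ 0.5114 -0.2601  0.0236]
disc (0.442, 0.021) n 208 z 0.035 tilt [0.016 0.007] mean [0.4416 0.0215 0.035 ]
disc (0.6565, -0.0055) n 168 z 0.0169 tilt [0.011 0.001] mean [ 0.6563 -0.0053  0.0169]
-> [0.442 0.021 0.1  ] row [ -68.7 -281.4   16.8] [-0.003  0.001  0.003]
```

The 36 disc is seated flat, with its top at 24–25 mm. Next is the 46 disc.

Call:
{"api": "play_rows", "payload": {
  "motion": [
    [0.5,-11,-45,0,0,0,0],
    [0.5,-22,-92,0,0,0,0],
    [0.5,-34,-140,0,0,0,0],
    [0.5,-46,-188,5,0,0,0],
    [0.5,-57,-234,10,0,0,0],
    [0.5,-68.7,-281.4,17,0,0,0],
    [0.5,-68.7,-281.4,17,0,0,0],
    [0.5,-68.7,-281.4,17,0,0,0],
    [0.5,-68.7,-281.4,17,0,0,0],
    [0.5,-68.7,-281.4,17,0,0,0]
  ]
}}

```text
clock: 15.2
position: [0.4422, 0.0195, 0.0997]
ee_rot: [-3.14, -0.001, 0.002]
force: [-0.0, 0.4, -0.0]
width: 0.749
```

Run:
```python
from h import *
plan([.442,.021,.024],down(0))
```

```text
-> [0.442 0.021 0.024] row [-0.1 -1.4 75.7] [-0.002  0.001  0.001]
```

Call:
{"api": "play_rows", "payload": {
  "motion": [
    [0.5,0,-1.2,35,0,0,0],
    [0.5,0,-1.2,60,0,0,0],
    [0.5,0,-1.2,75,0,0,0],
    [0.5,0,-1.2,75,0,0,0],
    [-1,0,-1.2,75.5,0,0,0],
    [-1,0,-1.2,75.5,0,0,0],
    [-1,0,-1.2,75.5,0,0,0],
    [-1,0,-1.2,75.5,0,0,0],
    [-1,0,-1.2,75.5,0,0,0],
    [-1,0,-1.2,75.5,0,0,0]
  ]
}}

```text
clock: 16.2
position: [0.4428, 0.0208, 0.0249]
ee_rot: [-3.139, -0.001, -0.0]
force: [-0.7, -0.6, 6.8]
width: 0.484
```

Call:
{"api": "play_rows", "payload": {
  "motion": [
    [-1,0,0,0,0,0,0],
    [-1,0,0,-30,0,0,0],
    [-1,0,0,-60,0,0,0],
    [-1,0,0,-70,0,0,0],
    [-1,0,0,-70,0,0,0]
  ]
}}

```text
clock: 16.7
position: [0.4437, 0.0212, 0.096]
ee_rot: [-3.138, -0.002, -0.005]
force: [0.1, 0.5, -0.8]
width: 0.487
```

Run:
```python
from h import *
from cell import arm
o=arm.observe();t=o["position"];print(t,o["width"]*92,o["force"])
chk([(t[:2],.018)],zlo=.08) if 0 else None
P=[arm.get_image("side") for _ in range(3)]
D=np.array([q["depth"] for q in P]);D[D==0]=np.nan;p=dict(P[0]);p["depth"]=np.nan_to_num(np.nanmedian(D,0));W=cloud(p).reshape(-1,3)-t
q=W[(abs(W[:,0])<.02)&(abs(W[:,1])<.03)&(W[:,2]>-.02)&(W[:,2]<.02)];print("z range",np.percentile(q[:,2],[1,50,99]),q[:,1].max())
plan([.615,-.1695,.08],down(0))
```

```text
[0.44366696 0.02118274 0.09596878] 44.830784432058344 [ 0.10600226  0.51925827 -0.80504761]
z range [-0.00745188  0.0085842   0.01048441] 0.025182843077378853
-> [ 0.615  -0.1695  0.08  ] row [172.7 190.6  13.5] [-0.002  0.001  0.001]
```

The 46 disc is held level. I'm carrying it to nest46.

Call:
{"api": "play_rows", "payload": {
  "motion": [
    [-1,30,33,0,0,0,0],
    [-1,60,66,0,0,0,0],
    [-1,90,100,0,0,0,0],
    [-1,120,132,0,0,0,0],
    [-1,150,165,5,0,0,0],
    [-1,172.5,190.5,13,0,0,0],
    [-1,172.5,190.5,13,0,0,0],
    [-1,172.5,190.5,13,0,0,0],
    [-1,172.5,190.5,13,0,0,0]
  ]
}}

```text
clock: 17.75
position: [0.6137, -0.1683, 0.0792]
ee_rot: [-3.138, -0.003, 0.005]
force: [-0.6, -0.0, -0.5]
width: 0.48
```

Run:
```python
from h import *
plan([.615,-.1695,.0165],down(0))
```

```text
-> [ 0.615  -0.1695  0.0165] row [ 1.5  1.5 62.7] [-0.003  0.003  0.002]
```

Call:
{"api": "play_rows", "payload": {
  "motion": [
    [-1,1.5,1.5,20,0,0,0],
    [-1,1.5,1.5,38,0,0,0],
    [-1,1.5,1.5,50,0,0,0],
    [-1,1.5,1.5,57,0,0,0],
    [-1,1.5,1.5,62,0,0,0],
    [-1,1.5,1.5,62,0,0,0],
    [-1,1.5,1.5,62,0,0,0]
  ]
}}

```text
clock: 18.45
position: [0.6152, -0.1696, 0.0177]
ee_rot: [-3.138, -0.003, 0.004]
force: [0.2, -1.1, -0.7]
width: 0.487
```

Call:
{"api": "play_rows", "payload": {
  "motion": [
    [0.3,0,0,0.3,0,0,0],
    [0.3,0,0,0.3,0,0,0],
    [0.3,0,0,0.3,0,0,0],
    [0.3,0,0,0.3,0,0,0],
    [0.3,0,0,-30,0,0,0],
    [0.3,0,0,-70,0,0,0],
    [0.3,0,0,-85,0,0,0],
    [0.3,0,0,-85,0,0,0]
  ]
}}

```text
clock: 19.25
position: [0.6171, -0.1705, 0.1053]
ee_rot: [-3.139, -0.003, -0.003]
force: [-0.1, -0.7, -0.1]
width: 0.649
```

Run:
```python
from h import *
p=chk([((.512,-.2605),.018),((.615,-.1695),.023),((.442,.021),.033)],zlo=.012)
plan([.442,.021,.08],down(0))
```

```text
disc (0.512, -0.2605) n 52 z 0.0238 tilt [ 0.012 -0.01 ] mean [ 0.5118 -0.2599  0.0238]
disc (0.615, -0.1695) n 107 z 0.0238 tilt [ 0.007 -0.   ] mean [ 0.6148 -0.1692  0.0238]
disc (0.442, 0.021) n 486 z 0.0171 tilt [-0.     0.004] mean [0.4419 0.0218 0.0171]
-> [0.442 0.021 0.08 ] row [-172.2 -190.6   22.9] [-0.004  0.005  0.002]
```

The 46 disc is flat in its nest. Next is the 66 disc.

Call:
{"api": "play_rows", "payload": {
  "motion": [
    [1,-30,-33,0,0,0,0],
    [1,-60,-66,0,0,0,0],
    [1,-90,-100,0,0,0,0],
    [1,-120,-132,5,0,0,0],
    [1,-150,-165,10,0,0,0],
    [1,-172,-190.5,23,0,0,0],
    [1,-172,-190.5,23,0,0,0],
    [1,-172,-190.5,23,0,0,0],
    [1,-172,-190.5,23,0,0,0]
  ]
}}

```text
clock: 20.35
position: [0.443, 0.02, 0.0798]
ee_rot: [-3.138, -0.001, 0.007]
force: [0.0, -0.0, 1.2]
width: 1.001
```

Run:
```python
from h import *
plan([.442,.0215,.007],down(0))
```

```text
-> [0.442  0.0215 0.007 ] row [-0.6 -1.2 72.8] [-0.003  0.004  0.001]
```

Call:
{"api": "play_rows", "payload": {
  "motion": [
    [1,-0.5,-1.2,30,0,0,0],
    [1,-0.5,-1.2,55,0,0,0],
    [1,-0.5,-1.2,68,0,0,0],
    [1,-0.5,-1.2,72,0,0,0],
    [1,-0.5,-1.2,72.5,0,0,0],
    [-1,-0.5,-1.2,72.5,0,0,0],
    [-1,-0.5,-1.2,72.5,0,0,0],
    [-1,-0.5,-1.2,72.5,0,0,0],
    [-1,-0.5,-1.2,72.5,0,0,0],
    [-1,-0.5,-1.2,72.5,0,0,0]
  ]
}}

```text
clock: 21.35
position: [0.4425, 0.0216, 0.0077]
ee_rot: [-3.138, -0.002, 0.005]
force: [-1.4, 0.4, 5.8]
width: 0.703
```

Call:
{"api": "play_rows", "payload": {
  "motion": [
    [-1,0,0,0,0,0,0],
    [-1,0,0,-30,0,0,0],
    [-1,0,0,-60,0,0,0],
    [-1,0,0,-80,0,0,0],
    [-1,0,0,-80,0,0,0]
  ]
}}

```text
clock: 21.85
position: [0.4441, 0.0216, 0.0896]
ee_rot: [-3.137, -0.002, -0.0]
force: [0.7, 0.5, -2.9]
width: 0.703
```

Run:
```python
from h import *
from cell import arm
o=arm.observe();t=o["position"];print(t,o["width"]*92,o["force"])
P=[arm.get_image("side") for _ in range(3)]
D=np.array([q["depth"] for q in P]);D[D==0]=np.nan;p=dict(P[0]);p["depth"]=np.nan_to_num(np.nanmedian(D,0));W=cloud(p).reshape(-1,3)-t
q=W[(abs(W[:,0])<.03)&(abs(W[:,1])<.04)&(W[:,2]>-.02)&(W[:,2]<.02)];print("z range",np.percentile(q[:,2],[1,50,99]),q[:,1].max())
plan([.518,-.164,.08],down(0))
```

```text
[0.44413283 0.02162956 0.08959571] 64.6361086947363 [ 0.65654338  0.47561838 -2.87931249]
z range [-0.00863383  0.00773508  0.0093161 ] 0.03489036475387564
-> [ 0.518 -0.164  0.08 ] row [ 75.5 185.7   6. ] [-0.004  0.004  0.002]
```

Call:
{"api": "play_rows", "payload": {
  "motion": [
    [-1,15,38,0,0,0,0],
    [-1,30,75,0,0,0,0],
    [-1,45,112,0,0,0,0],
    [-1,60,150,0,0,0,0],
    [-1,75.5,185.5,5,0,0,0],
    [-1,75.5,185.5,5,0,0,0],
    [-1,75.5,185.5,5,0,0,0],
    [-1,75.5,185.5,5,0,0,0]
  ]
}}

```text
clock: 22.8
position: [0.5169, -0.1626, 0.0798]
ee_rot: [-3.137, -0.004, 0.011]
force: [-0.3, 0.8, -1.9]
width: 0.701
```

Run:
```python
from h import *
plan([.518,-.164,.0165],down(0))
```

```text
-> [ 0.518  -0.164   0.0165] row [ 1.5  1.7 63.3] [-0.005  0.007  0.002]
```

Call:
{"api": "play_rows", "payload": {
  "motion": [
    [-1,1.5,1.5,20,-0.004,0.005,0],
    [-1,1.5,1.5,38,-0.004,0.005,0],
    [-1,1.5,1.5,50,-0.004,0.005,0],
    [-1,1.5,1.5,57,-0.004,0.005,0],
    [-1,1.5,1.5,62.5,-0.004,0.005,0],
    [-1,1.5,1.5,62.5,-0.004,0.005,0],
    [-1,1.5,1.5,62.5,-0.004,0.005,0]
  ]
}}

```text
clock: 23.5
position: [0.5182, -0.1638, 0.0177]
ee_rot: [-3.141, -0.004, 0.002]
force: [-0.2, -0.8, -1.8]
width: 0.701
```

Call:
{"api": "play_rows", "payload": {
  "motion": [
    [0.68,0,0,0.3,0,0,0],
    [0.68,0,0,0.3,0,0,0],
    [0.68,0,0,0.3,0,0,0],
    [0.68,0,0,0.3,0,0,0],
    [0.68,0,0,-30,0,0,0],
    [0.68,0,0,-70,0,0,0],
    [0.68,0,0,-85,0,0,0],
    [0.68,0,0,-85,0,0,0]
  ]
}}

```text
clock: 24.3
position: [0.5199, -0.1644, 0.105]
ee_rot: [-3.142, -0.004, -0.005]
force: [0.7, -0.3, -0.3]
width: 0.838
```

Run:
```python
from h import *
p=chk([((.512,-.2605),.018),((.615,-.1695),.023),((.518,-.164),.033),((.6565,-.0055),.028)],zlo=.012)
plan([.6565,-.0055,.08],down(0))
```

```text
disc (0.512, -0.2605) n 37 z 0.0241 tilt [-0.027 -0.035] mean [ 0.5145 -0.2584  0.0239]
disc (0.615, -0.1695) n 102 z 0.0238 tilt [0.009 0.016] mean [ 0.6146 -0.1693  0.0238]
disc (0.518, -0.164) n 286 z 0.0238 tilt [0.003 0.001] mean [ 0.5176 -0.1632  0.0238]
disc (0.6565, -0.0055) n 233 z 0.0168 tilt [ 0.026 -0.002] mean [ 0.6552 -0.0049  0.0167]
-> [ 0.6565 -0.0055  0.08  ] row [ 139.3 -157.7   21.4] [-0.001  0.003  0.002]
```

The 66 disc is flat in its nest. The 56 disc is last.

Call:
{"api": "play_rows", "payload": {
  "motion": [
    [0.9,28,-32,0,0,0,0],
    [0.9,56,-64,0,0,0,0],
    [0.9,84,-96,0,0,0,0],
    [0.9,112,-128,5,0,0,0],
    [0.9,139,-157.5,20,0,0,0],
    [0.9,139,-157.5,20,0,0,0],
    [0.9,139,-157.5,20,0,0,0],
    [0.9,139,-157.5,20,0,0,0]
  ]
}}

```text
clock: 25.3
position: [0.6552, -0.0072, 0.0808]
ee_rot: [3.142, 0.001, -0.007]
force: [0.3, -0.4, -0.5]
width: 0.949
```

Run:
```python
from h import *
plan([.656,-.005,.007],down(0))
```

```text
-> [ 0.656 -0.005  0.007] row [ 1.2 -2.2 73.8] [0.    0.005 0.001]
```

Call:
{"api": "play_rows", "payload": {
  "motion": [
    [0.9,1,-2,30,0,0.004,0],
    [0.9,1,-2,55,0,0.004,0],
    [0.9,1,-2,68,0,0.004,0],
    [0.9,1,-2,73,0,0.004,0],
    [0.9,1,-2,73.5,0,0.004,0],
    [-1,1,-2,73.5,0,0.004,0],
    [-1,1,-2,73.5,0,0.004,0],
    [-1,1,-2,73.5,0,0.004,0],
    [-1,1,-2,73.5,0,0.004,0],
    [-1,1,-2,73.5,0,0.004,0]
  ]
}}

```text
clock: 26.3
position: [0.6565, -0.0052, 0.0078]
ee_rot: [3.142, 0.002, 0.001]
force: [0.6, -0.6, 3.2]
width: 0.594
```

Call:
{"api": "play_rows", "payload": {
  "motion": [
    [-1,0,0,0,0,0,0],
    [-1,0,0,0,0,0,0],
    [-1,0,0,-30,0,0,0],
    [-1,0,0,-60,0,0,0],
    [-1,0,0,-80,0,0,0],
    [-1,0,0,-80,0,0,0]
  ]
}}

```text
clock: 26.9
position: [0.6581, -0.0055, 0.0906]
ee_rot: [-3.141, -0.001, -0.008]
force: [0.1, -0.6, -1.6]
width: 0.594
```

Run:
```python
from h import *
from cell import arm
o=arm.observe();t=o["position"];print(t,o["width"]*92,o["force"])
P=[arm.get_image("side") for _ in range(3)]
D=np.array([q["depth"] for q in P]);D[D==0]=np.nan;p=dict(P[0]);p["depth"]=np.nan_to_num(np.nanmedian(D,0));W=cloud(p).reshape(-1,3)-t
q=W[(abs(W[:,0])<.025)&(abs(W[:,1])<.035)&(W[:,2]>-.02)&(W[:,2]<.02)];print("z range",np.percentile(q[:,2],[1,50,99]),q[:,1].max())
plan([.609,-.267,.08],down(0))
```

```text
[ 0.65810549 -0.00550145  0.09058089] 54.62326126509129 [ 0.08419449 -0.59345283 -1.55416084]
z range [-0.00958174  0.00644773  0.00883908] 0.02830284875552347
-> [ 0.609 -0.267  0.08 ] row [-46.8 262.    6.7] [-0.     0.001  0.001]
```

Call:
{"api": "play_rows", "payload": {
  "motion": [
    [-1,-8,44,0,0,0,0],
    [-1,-16,88,0,0,0,0],
    [-1,-24,132,0,0,0,0],
    [-1,-32,176,0,0,0,0],
    [-1,-40,220,0,0,0,0],
    [-1,-47,262,5,0,0,0],
    [-1,-47,262,5,0,0,0],
    [-1,-47,262,5,0,0,0],
    [-1,-47,262,5,0,0,0]
  ]
}}

```text
clock: 27.95
position: [0.6088, -0.2652, 0.0804]
ee_rot: [-3.14, -0.004, 0.004]
force: [0.7, -0.2, -1.4]
width: 0.59
```

Run:
```python
from h import *
plan([.609,-.267,.017],down(0))
```

```text
-> [ 0.609 -0.267  0.017] row [ 0.4  1.9 63.4] [-0.002  0.003  0.002]
```

Call:
{"api": "play_rows", "payload": {
  "motion": [
    [-1,0.3,1.7,20,0,0,0],
    [-1,0.3,1.7,38,0,0,0],
    [-1,0.3,1.7,50,0,0,0],
    [-1,0.3,1.7,57,0,0,0],
    [-1,0.3,1.7,62.5,0,0,0],
    [-1,0.3,1.7,62.5,0,0,0],
    [-1,0.3,1.7,62.5,0,0,0]
  ]
}}

```text
clock: 28.65
position: [0.6093, -0.2669, 0.0184]
ee_rot: [-3.14, -0.004, 0.003]
force: [-0.6, -0.9, -1.5]
width: 0.593
```

Call:
{"api": "play_rows", "payload": {
  "motion": [
    [0.48,0,0,0.3,0,0,0],
    [0.48,0,0,0.3,0,0,0],
    [0.48,0,0,0.3,0,0,0],
    [0.48,0,0,0.3,0,0,0],
    [0.48,0,0,-30,0,0,0],
    [0.48,0,0,-70,0,0,0],
    [0.48,0,0,-115,0,0,0],
    [0.48,0,0,-160,0,0,0],
    [0.48,0,0,-160,0,0,0]
  ]
}}

```text
clock: 29.55
position: [0.6125, -0.2695, 0.1854]
ee_rot: [3.139, 0.003, 0.012]
force: [1.5, -0.3, 0.4]
width: 0.738
```

Run:
```python
from h import *
p=chk([((.512,-.2605),.018),((.615,-.1695),.023),((.518,-.164),.033),((.609,-.267),.028)],zlo=.012)
im=p["img"]
cv2.imwrite("pics/fin.png",np.hstack([cv2.resize(im[180:280,280:420],(448,320),interpolation=cv2.INTER_CUBIC),cv2.resize(im[230:330,90:200],(352,320),interpolation=cv2.INTER_CUBIC)]))
W=cloud(p).reshape(-1,3);m=(np.hypot(*(W[:,:2]-[.62,.187]).T)<.04)&(W[:,2]>.06);q=W[m]
print("beaker zmax",np.percentile(q[:,2],99),len(q))
```

```text
disc (0.512, -0.2605) n 53 z 0.0236 tilt [ 0.002 -0.014] mean [ 0.5115 -0.2598  0.0236]
disc (0.615, -0.1695) n 103 z 0.0238 tilt [0.    0.004] mean [ 0.6149 -0.1691  0.0238]
disc (0.518, -0.164) n 285 z 0.0238 tilt [0.    0.004] mean [ 0.5178 -0.163   0.0238]
disc (0.609, -0.267) n 143 z 0.0235 tilt [ 0.001 -0.001] mean [ 0.6082 -0.2665  0.0235]
beaker zmax 0.1534542110561995 1254
```

View pics/fin.png

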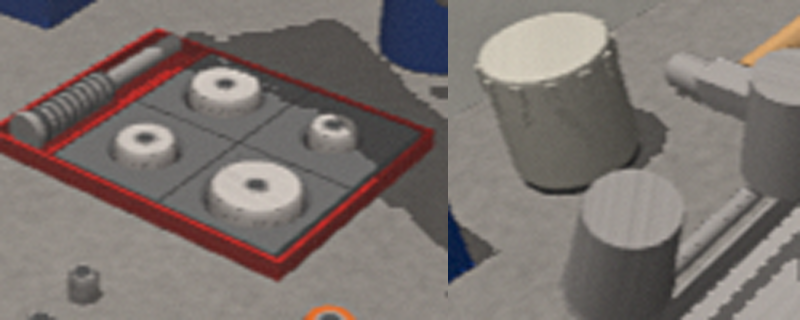

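The four discs sit level in their nests. The beaker's closed end is at 153 mm, which matches its bottom resting on the 148 mm tip. I'm handing in.

```bash
python3 -c "
from cell import arm
print(arm.sign_off())"
```

```text
the job is handed in; nothing more can be done
None
```

I hung the beaker mouth-down on the free peg first, then laid the 36, 46, 66 and 56 mm discs, each in the nest of its own size. I handed the job in at about 30 s of the 112 s allowed; no verdict was reported.

**Discs:** depth readings put all four tops at about 23.5–23.8 mm, against 25 mm expected when seated. The side camera read about 1 mm low throughout, so I take them as fully down. Tilt was under 1°.

**Beaker:** it met the peg tip with about 24 N of contact force. Its highest point reads 153 mm, which fits its bottom resting on the 148 mm tip. It stayed in place after release, and I did not measure its lean.

**Grip widths:** the gripper read 1–2 mm less than the true disc sizes. Depth showed the first disc held level, and the others sat at the expected height.

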